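Stow the stem cutter in the roll-top bench store

TASK

Put the mushroom cutter away: roll the slatted door of the roll-top store up and back until the bay stands open, lay the cutter flat on the floor of the store without dropping it, and roll the door gently all the way down again so that it is shut over the cutter. Leave the notebook and the mug where they are.

Things in the scene. Friction and masses are not known exactly. Their poses are not given: they have to be found in the camera images.
- store: Plywood roll-top store fixed to the bench, 324 mm wide (300 between its side panels), 382 deep, 185 high. Origin: bench top, middle of its lower front edge; x to its back, y left (seen from its front), z up. Front sill x 8-20, 42 mm high; then a floor 14 mm above the bench, x 20-261. A hood covers it behind x = 195. A tape roll (x from 154, y 40-144, 25 high) and a marker stay fixed at the back.
- curtain (a joint): Travel of the slatted door on its track, rad: 0 shut, its lead rail down on the front sill; 1.18 fully open, rolled back under the hood; grows as it rolls up and back. All slats run on one circular arc, radius 185 mm, about the line through point track_axis. The door stays where it is left; moving it takes about 2 to 8 N at the pull. It starts shut or up to 0.2 ajar.
- track_axis (a point): Middle of the axis of the door's circular track: 186.5 mm behind the store's front edge and 14.3 mm below the bench top; the axis runs along the store's y. Axes as the store's.
- pull (a point): Point amid the black pull on the door's lead rail: a block 44 mm wide (store's y), 16 thick, standing out square from the rail; it ends 16 mm beyond this point, the rail's face is 27 mm behind it; both sides are free. It moves on an arc of 219 mm about track_axis, in the plane y = 0: when shut it is 22 degrees above the horizontal to the front (store x -17, z 68 mm); when open x 184, z 205.
- bay (a point): Point on the floor of the store, in the middle of its width, 80 mm behind the front edge: the middle of the free floor that the open door uncovers. Axes as the store's.
- cutter_mid (a point): Centre (half-way up) of the yellow bow-shaped mushroom cutter, lying flat: 186 mm long (its y), 70 wide (x), 17 thick (z up), 50 to 105 g. A thick curved bow runs along its -x side, a thin straight wire along its +x side (x = 27 mm).
- cutter_bow (a point): Point half-way up in the thick bow of the cutter, where to grasp it: 22.5 mm to the -x side and 10 mm to the +y side of its centre. The bow is 18 mm wide and 17 thick here and runs along the cutter's y, turned 10 degrees anticlockwise seen from above; 35 mm free between bow and wire. Axes as the cutter's.
- notebook: Black notebook lying on the bench, 148 x 110 x 16 mm; origin at the centre of its underside. A bystander.
- mug: Orange mug standing upright, 81 x 113 x 101 mm with its handle; origin at the centre of its underside. A bystander.

How it is judged (in metres and radians):
On the way, in this order (a step that is already met when the one before it is completed fails the run):
1. the slatted door is rolled up, at least half-way (value of joint curtain above 0.6 rad), for 0.2 s.
2. the cutter lies flat on the floor inside the store, let go (x of cutter_mid in the frame of store between 0.03 and 0.24 m and y of cutter_mid in the frame of store between -0.13 and 0.13 m and z of cutter_mid in the frame of store below 0.04 m and angle between cutter_mid's own z axis and vertical below 0.2 rad and contact force between the fingers and cutter below 0.1 N), for 0.2 s.
At the end, for the whole second after the job is handed in: The door is shut (curtain below 0.035 rad, a gap under about 7 mm over the sill) and the cutter lies flat (within 0.2 rad) and at rest on the floor of the store: its centre at store x 30 to 240 mm, y within 130 mm of the middle, under 40 mm high (value of joint curtain below 0.035 rad and x of cutter_mid in the frame of store between 0.03 and 0.24 m and y of cutter_mid in the frame of store between -0.13 and 0.13 m and z of cutter_mid in the frame of store below 0.04 m and angle between cutter_mid's own z axis and vertical below 0.2 rad and linear speed of cutter below 0.02 m/s); the robot touches nothing.
It fails at once if the door is slammed (rolled down faster than 0.5 m/s) (velocity of joint curtain below -2.7 rad/s).
It fails at once if the cutter is dropped or thrown (it moves faster than 0.8 m/s out of the fingers) (contact force between the fingers and cutter below 0.05 N and linear speed of cutter above 0.8 m/s).
It fails at once if the notebook or the mug is shifted by more than 40 mm (distance of any of notebook, mug from where it was at the start of the episode above 0.04 m).
It also fails if it takes over 67 s, if anything falls off the work surface, if the arm or the gripper's body presses on something with over 40 N, if the wrist force passes 120 N, or if a joint passes its speed limit or range.

ROBOT

A 7-joint arm with a two-finger parallel gripper is mounted at the origin on a cart in front of the work surface, level with it; the furniture and walls round the work are solid. World frame = base frame: x ahead of the robot, y to its left, z up, the work surface at z = 0. Lengths are in m, angles in degrees, forces in N, time in s.
With the tool pointing down it reaches from about 0.425 to 1.025 m from the base axis. Payload 3.6 kg.
Tool frame: the origin (TCP) lies on the centre line of the jaws, within the pads' length; the fingertips stand 25 mm ahead of it and the grasp point (between the pads) lies 6 mm ahead of it (tip_reach is the distance from the TCP to the fingertips, in m); y points along the fingers, z is the direction in which the jaws open and shut, and the axes are right-handed (so a half turn about y gives the same grasp; the last joint's range is limited). The gripper opens to 85 mm and grips with 20 to 120 N. Pads are 22 mm wide; open, the fingers measure 114 mm over their backs; the gripper's body (76 mm by 85 mm) begins 54 mm behind the grasp point. The pads swing forward as they close: fully open they stand 13 mm farther back than shut.
Start: joints at [58.012, 33.873, 2.773, 92.16, -1.908, 54.013, -1.931], TCP at [0.325, -0.648, 0.256] pointing down, gripper open.
Joint ranges: [-153.93, 153.93], [-27.13, 128.08], [-72.61, 78.16], [10.71, 143.7], [-87.88, 267.88], [4.46, 118.87], [-176.78, 176.78]. Speed limits (degrees/s): [147.25, 147.25, 180, 180, 180, 180, 180].

INTERFACE

Orientations are given as a 3x3 rotation matrix whose columns are the frame's x, y, z axes.
In Python, from rig import get_obs, camera, finish_job, tip_reach gives the robot as it stands.
- The arm moves only by the shell command python3 -m crank 'ROWS' [OPENING] [FORCE]. ROWS is JSON, a list of rows, each a list of 2 entries, a list of its own where there are three numbers: the shift along the tool's x, y, z scaled (see below), then the turn about the tool's y scaled (see below). In form: [[[x, y, z], twist], ...]. A call has 1 to 12 rows; each row is the pose to reach, as a shift and turn from the pose measured when the call began, along the tool's axes at that moment; what a row does not reach only later rows make up. The controller multiplies each number of a shift by 0.25 m and each number of a turn by pi/2 rad. A row lasts 1/12 s, in which the tool goes at most 41.7 mm and 7.16 degrees, less where a joint would pass 70% of its speed; a pose out of reach is approached as far as the arm can. A call with a number of a shift or a turn outside -1 to 1 is refused whole. A call with a gripper value outside its range is refused whole. OPENING is the finger opening in mm, from 0 to 85.4, set as the call begins (- or left out, the last holds). The fingers move at their own pace and stop on an object; FORCE is the grip in N (left out, the last holds). Time passes only in rows, so rows that repeat a pose let the fingers close. It gives the time, the measured TCP pose, the force and the opening at its end, in the units of the state.
- get_obs(): the state, without advancing time (a new reading comes with each control period).
- camera(name): name is "side" or "top" or "wrist"; returns a dict with "img" (384x512x3 uint8, blue, green, red), "z_map" (384x512 float32, m along the optical axis (not along the pixel's ray), 0 where there is no reading), "K" (3x3 intrinsics, pixels), "extrinsics" (4x4, takes a point from camera to world coordinates); the wrist camera has in their place "T_tool_cam" (4x4, takes a point from camera to tool coordinates, whose origin is the TCP and whose axes are the tool frame's). Camera axes: x right, y down, z forward; pixel columns grow to the right and rows downward; lengths in m; the calibration is good to about 2 mm. A picture is of the moment at which its call begins: read the wrist's pose just before it.
- finish_job(): hands the job in, once; it reports no verdict.
The state is a dict: "time_s": time; "joint_positions": joint angles; "joint_velocities": joint speeds; "joint_efforts": joint torques, N m; "position": TCP position; "tool_rot": TCP orientation; "ft_force": force on the tool from outside, world axes, zero at the start; "wrist_torque": the same for the moment, N m; "gripper_width": opening from 0.0 (shut) to 1.0 (fully open).
Only numpy, scipy, OpenCV 4.12 (cv2) and the standard library are available. Lean on these libraries where they do the work, as an engineer would, in place of code of your own. Each camera call takes 0.05 s, during which the arm holds its last target.

## Working session

There is one attempt and no reset: what is moved stays moved. The work goes in short steps, Python scripts to look and compute and a shell command to move; the robot and the scene stay as the last step left them, time stands still between calls to the robot, and variables do not carry over. Pictures are saved under pics/ and viewed, and the job is handed in when it is done.

```bash
ls; mkdir -p pics; python3 - <<'E'
from rig import get_obs,camera,tip_reach
import cv2,numpy as np
o=get_obs();print(o['time_s'],o['position'],np.round(o['tool_rot'],3),o['gripper_width'],tip_reach)
for n in ['side','top','wrist']:
    c=camera(n);cv2.imwrite(f'pics/{n}0.png',c['img']);print(n,np.round(c['K'],1).tolist(),np.round(c.get('extrinsics',c.get('T_tool_cam')),3).tolist())
    np.savez(f'pics/{n}0.npz',**{k:v for k,v in c.items() if k!='name'})
E
```

```text
pics
0.0 [ 0.32462836 -0.64738212  0.25515024] [[-0.894 -0.001  0.448]
 [-0.448  0.002 -0.894]
 [ 0.    -1.    -0.002]] 0.9991047007198821 0.025
side [[444.2, 0.0, 245.5], [0.0, 444.2, 187.4], [0.0, 0.0, 1.0]] [[0.919, -0.306, 0.249, 0.244], [-0.394, -0.682, 0.616, -0.888], [-0.019, -0.664, -0.747, 1.129], [0.0, 0.0, 0.0, 1.0]]
top [[394.7, 0.0, 253.5], [0.0, 394.7, 196.5], [0.0, 0.0, 1.0]] [[-0.059, -0.776, 0.628, -0.085], [-0.998, 0.052, -0.029, 0.001], [-0.01, -0.629, -0.777, 0.94], [0.0, 0.0, 0.0, 1.0]]
wrist [[341.1, 0.0, 252.8], [0.0, 341.1, 191.7], [0.0, 0.0, 1.0]] [[0.002, 0.957, 0.289, -0.073], [0.001, -0.289, 0.957, -0.118], [1.0, -0.001, -0.001, -0.0], [0.0, 0.0, 0.0, 1.0]]
```

View pics/side0.png

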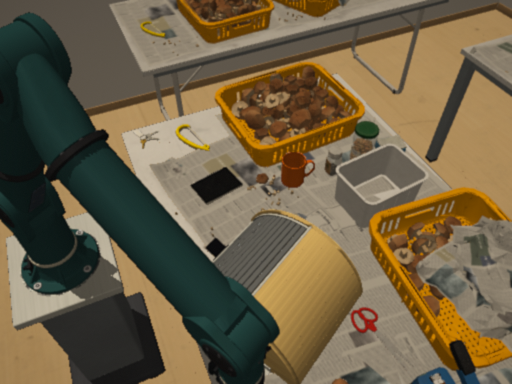

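View pics/top0.png

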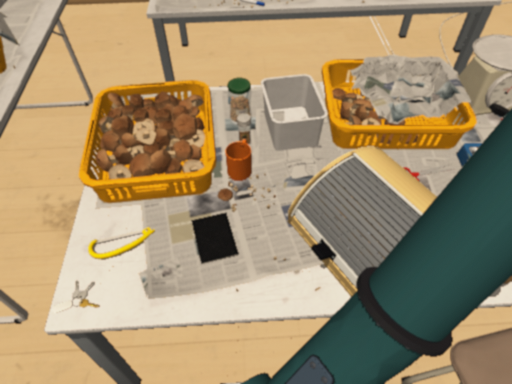

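View pics/wrist0.png

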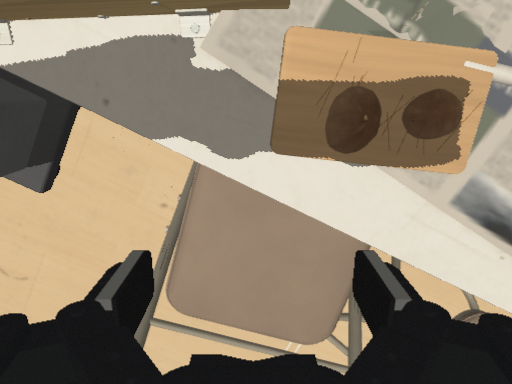

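```bash
cat > h.py <<'E'
import numpy as np,cv2
from rig import get_obs,camera
def cloud(c,T=None):
    z=c['z_map'];K=c['K'];T=c['extrinsics'] if T is None else T
    v,u=np.mgrid[:z.shape[0],:z.shape[1]]
    P=np.stack([(u-K[0,2])/K[0,0]*z,(v-K[1,2])/K[1,1]*z,z],-1)
    P=P@T[:3,:3].T+T[:3,3]; P[z==0]=np.nan
    return P
def ray(c,u,v,h,T=None):
    K=c['K'];T=c['extrinsics'] if T is None else T
    d=T[:3,:3]@np.array([(u-K[0,2])/K[0,0],(v-K[1,2])/K[1,1],1]);o=T[:3,3]
    return o+d*(h-o[2])/d[2]
def Tw(c,o):
    T=np.eye(4);T[:3,:3]=o['tool_rot'];T[:3,3]=o['position'];return T@c['T_tool_cam']
def tri(rays):
    A=np.zeros((3,3));b=np.zeros(3)
    for o,d in rays:
        d=d/np.linalg.norm(d);M=np.eye(3)-np.outer(d,d);A+=M;b+=M@o
    return np.linalg.solve(A,b)
E
python3 - <<'E'
from h import *
t=dict(np.load('pics/top0.npz'));s=dict(np.load('pics/side0.npz'))
a=cv2.resize(t['img'][130:310,230:450],None,fx=3.6,fy=3.3,interpolation=cv2.INTER_CUBIC);cv2.imwrite('pics/topc.png',a[:600,:800])
a=cv2.resize(s['img'][200:384,190:370],None,fx=3.2,fy=3.2,interpolation=cv2.INTER_CUBIC);cv2.imwrite('pics/sidec.png',a)
for n,c in (('top',t),('side',s)):
    P=cloud(c);hsv=cv2.cvtColor(c['img'],cv2.COLOR_BGR2HSV)
    m=cv2.inRange(hsv,(22,150,120),(35,255,255))
    k,l,st,ce=cv2.connectedComponentsWithStats(m)
    for i in range(1,k):
        if st[i,4]>60: 
            q=P[l==i];print(n,'yellow',st[i],np.round(np.nanmedian(q,0),3))
    m=(c['img'].max(2)<40).astype(np.uint8)
    k,l,st,ce=cv2.connectedComponentsWithStats(m)
    for i in range(1,k):
        if st[i,4]>60: 
            q=P[l==i];print(n,'black',st[i],ce[i].round(1),np.round(np.nanmedian(q,0),3),np.round(np.nanmin(q,0),3),np.round(np.nanmax(q,0),3))
E
```

```text
top yellow [ 88 227  66  32 424] [0.509 0.339 0.015]
top black [490 105  19  11 114] [498.5 110.1] [ 0.757 -0.728  0.226] [ 0.162 -0.758  0.208] [ 0.773 -0.222  0.728]
top black [ 193  214   44   48 1465] [214.  237.5] [0.525 0.085 0.013] [0.451 0.025 0.006] [0.606 0.146 0.019]
top black [312 241  23  18 215] [322.4 250.7] [ 0.422 -0.194  0.082] [ 0.401 -0.223  0.058] [ 0.457 -0.168  0.091]
top black [ 357  268   94   87 1492] [396.5 319.8] [ 0.045 -0.135  0.574] [ 0.022 -0.201  0.54 ] [ 0.122 -0.11   0.584]
side yellow [140  21  25  15 102] [0.596 1.187 0.013]
side yellow [176 124  34  27 196] [0.519 0.326 0.015]
side black [    0    18   279   366 14919] [ 80.4 199.7] [ 0.157 -0.332  0.583] [-0.073 -0.702  0.08 ] [0.376 0.005 0.859]
side black [192 168  50  35 895] [216.  184.6] [0.529 0.085 0.014] [0.453 0.024 0.006] [0.609 0.149 0.022]
side black [  31  235   69   59 1549] [ 70.6 267.5] [ 0.036 -0.061  0.024] [-0.085 -0.112 -0.004] [0.11  0.048 0.072]
side black [207 239  18  18 180] [215.2 247.1] [ 0.425 -0.196  0.082] [ 0.403 -0.217  0.069] [ 0.451 -0.172  0.094]
side black [ 23 258  11  18  89] [ 28.7 266.3] [-0.074 -0.018  0.047] [-0.096 -0.036  0.011] [-0.064  0.014  0.065]
side black [  89  293   76   91 2421] [135.1 349.3] [ 0.11  -0.118 -0.603] [-0.103 -0.183 -0.695] [ 0.168  0.11  -0.103]
side black [450 341  25  34 467] [461.7 357.4] [ 0.762 -0.742  0.225] [ 0.751 -0.77   0.204] [ 0.778 -0.71   0.241]
```

View pics/topc.png

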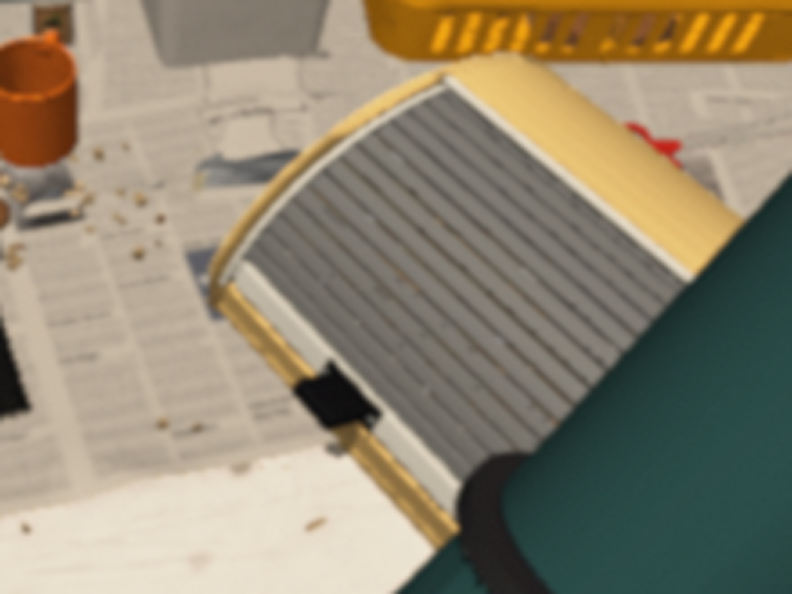

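View pics/sidec.png

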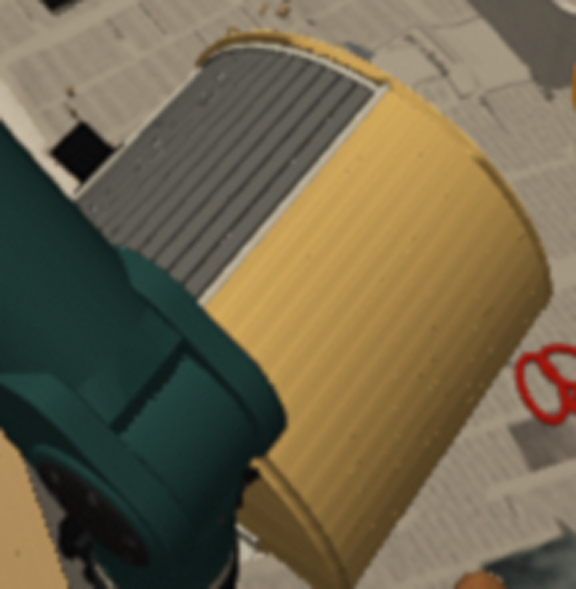

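```bash
python3 - <<'E'
from h import *
from scipy.optimize import least_squares
for n in ('top','side'):
    c=dict(np.load(f'pics/{n}0.npz'))
    P=cloud(c);hsv=cv2.cvtColor(c['img'],cv2.COLOR_BGR2HSV)
    S=hsv[...,1];
    # grey curtain: low saturation mid value, height > .06
    g=(S<50)&(hsv[...,2]<150)&(hsv[...,2]>50)&(P[...,2]>.06)&(P[...,2]<.22)&(P[...,0]>.4)&(P[...,0]<.85)&(P[...,1]<0)
    g=cv2.erode(g.astype(np.uint8),np.ones((5,5)))
    k,l,st,ce=cv2.connectedComponentsWithStats(g);i=1+st[1:,4].argmax();q=P[l==i];print(n,st[i],q.min(0),q.max(0))
    q=q[::3]
    def f(p):
        yaw,a,h,r=p; xs=q[:,0]*np.cos(yaw)+q[:,1]*np.sin(yaw)
        return np.hypot(xs-a,q[:,2]-h)-r
    for y0 in (-.5,-.8):
        r=least_squares(f,[y0,.75,-.014,.185],loss='soft_l1',f_scale=.002);print(np.degrees(r.x[0]),r.x[1:],np.std(r.fun))
        r=least_squares(lambda p:f([p[0],p[1],-.0143,.185]),[y0,.75],loss='soft_l1',f_scale=.002);print(np.degrees(r.x[0]),r.x[1:],np.std(r.fun),np.mean(r.fun))
E
```

```text
top [ 318  161   99   74 2218] [ 0.40631554 -0.41301213  0.08212951] [ 0.66306815 -0.20216641  0.17863671]
-61.40902338065765 [ 0.56564131 -0.0027269   0.17627765] 0.004600220018423839
-63.000916936944726 [0.54986434] 0.004810620415086823 0.0010867549359737405
-61.40903741789454 [ 0.56564132 -0.0027273   0.17627806] 0.0046002215116928155
-63.00091626715271 [0.54986434] 0.004810620369376068 0.0010867551217658164
side [ 216  217   86   70 2775] [ 0.40649531 -0.40057568  0.07652853] [ 0.64250715 -0.17829586  0.18040255]
-61.61595796251985 [ 0.565948   -0.01236346  0.18751155] 0.0016541801652551332
-61.55777070494945 [0.55778872] 0.0025414391234022424 0.0014961564694887669
-61.615957856055324 [ 0.565948   -0.01236346  0.18751156] 0.0016541801660203254
-61.557774225857045 [0.5577887] 0.002541438413602784 0.0014961578134290215
```

```bash
python3 -m crank '[[[-0.06,-0.02,-0.08],-0.06],[[-0.14,-0.05,-0.18],-0.13],[[-0.23,-0.08,-0.29],-0.2],[[-0.32,-0.1,-0.4],-0.28],[[-0.41,-0.1,-0.51],-0.35],[[-0.5,-0.1,-0.62],-0.43],[[-0.56,-0.1,-0.69],-0.49],[[-0.58,-0.1,-0.72],-0.51],[[-0.58,-0.1,-0.72],-0.51]]' 85 30; python3 - <<'E'
from h import *
o=get_obs();print(np.round(o['tool_rot'],3),np.round(o['joint_positions'],1))
yaw=np.radians(-61.5);tgt=np.array([.424,-.195,.28])
print(o['tool_rot'].T@(tgt-o['position'])/.25)
E
```

```text
time_s: 0.9
position: [0.3742, -0.4192, 0.2807]
tool_rot: [[-0.297, -0.001, 0.955], [-0.955, 0.003, -0.297], [-0.002, -1.0, -0.002]]
ft_force: [-0.2, 0.8, -0.0]
gripper_width: 0.994
[[-0.297 -0.001  0.955]
 [-0.955  0.003 -0.297]
 [-0.002 -1.    -0.002]] [ 52.1  20.9 -11.  111.7   5.1  48.1  21.1]
[-0.91546022  0.00505627 -0.0760492 ]
```

```bash
python3 -m crank '[[[-0.1,0,-0.01],-0.07],[[-0.22,0,-0.02],-0.14],[[-0.36,0,-0.03],-0.22],[[-0.5,0,-0.04],-0.3],[[-0.64,0,-0.05],-0.38],[[-0.78,0,-0.06],-0.45],[[-0.87,0,-0.07],-0.5],[[-0.91,0,-0.08],-0.51],[[-0.91,0,-0.08],-0.51]]'; cat > shot.py <<'E'
from h import *
import sys,pickle
n=sys.argv[1]
o=get_obs();c=camera('wrist');c['T']=Tw(c,o);c['o']=o
pickle.dump(c,open(f'pics/{n}.pkl','wb'));cv2.imwrite(f'pics/{n}.png',c['img'])
E
python3 shot.py w1
```

```text
time_s: 1.65
position: [0.4232, -0.1956, 0.2813]
tool_rot: [[0.479, -0.001, 0.878], [-0.878, 0.003, 0.479], [-0.003, -1.0, 0.001]]
ft_force: [0.3, 0.1, -0.7]
gripper_width: 0.99
```

View pics/w1.png

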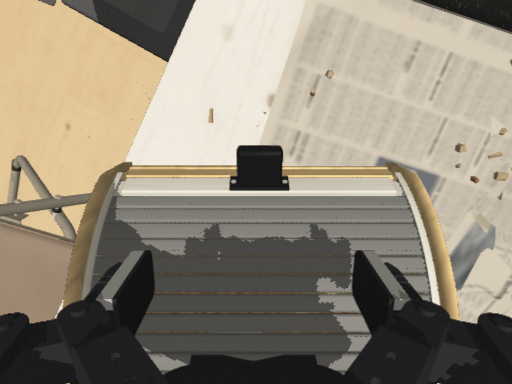

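```bash
python3 - <<'E'
from h import *
import pickle
c=pickle.load(open('pics/w1.pkl','rb'));P=cloud(c,c['T']);R=c['o']['tool_rot']
yaw=np.radians(-61.5)
ex=np.array([np.cos(yaw),np.sin(yaw),0]);ey=np.array([-np.sin(yaw),np.cos(yaw),0])
S=np.stack([P@ex,P@ey,P[...,2]],-1)
for r in range(140,260,4): print(r,[np.round(S[r,u],3).tolist() for u in (160,244,260,276,350)], c['img'][r,260].tolist(),c['img'][r,160].tolist())
a=cv2.resize(c['img'][130:215,90:440],None,fx=2.28,fy=5,interpolation=cv2.INTER_CUBIC);cv2.imwrite('pics/w1c.png',a)
E
```

```text
140 [[0.356, 0.169, 0.0], [0.356, 0.267, -0.001], [0.355, 0.286, 0.005], [0.355, 0.304, 0.006], [0.356, 0.391, 0.002]] [194, 215, 223] [223, 235, 241]
144 [[0.361, 0.169, -0.001], [0.361, 0.267, 0.0], [0.36, 0.286, 0.006], [0.36, 0.304, 0.005], [0.36, 0.391, 0.003]] [182, 202, 214] [222, 235, 241]
148 [[0.365, 0.169, 0.002], [0.352, 0.269, 0.083], [0.352, 0.284, 0.082], [0.352, 0.299, 0.083], [0.365, 0.391, 0.002]] [26, 26, 28] [223, 235, 241]
152 [[0.37, 0.168, 0.0], [0.355, 0.269, 0.087], [0.355, 0.284, 0.086], [0.355, 0.299, 0.088], [0.37, 0.392, 0.003]] [37, 36, 37] [222, 235, 241]
156 [[0.375, 0.167, -0.001], [0.358, 0.269, 0.089], [0.358, 0.284, 0.088], [0.358, 0.299, 0.088], [0.374, 0.392, 0.002]] [26, 25, 26] [224, 236, 242]
160 [[0.379, 0.168, 0.002], [0.363, 0.269, 0.086], [0.363, 0.284, 0.085], [0.363, 0.299, 0.085], [0.379, 0.393, 0.002]] [24, 22, 24] [224, 236, 242]
164 [[0.384, 0.167, 0.001], [0.367, 0.269, 0.084], [0.367, 0.284, 0.084], [0.367, 0.299, 0.083], [0.384, 0.393, 0.003]] [25, 24, 26] [224, 236, 242]
168 [[0.387, 0.17, 0.012], [0.371, 0.269, 0.082], [0.371, 0
[... 2636 characters left out ...]
[0.43, 0.27, 0.117], [0.43, 0.284, 0.116], [0.43, 0.298, 0.117], [0.43, 0.365, 0.116]] [64, 68, 69] [115, 122, 124]
244 [[0.432, 0.194, 0.12], [0.433, 0.27, 0.119], [0.433, 0.284, 0.119], [0.433, 0.298, 0.119], [0.433, 0.365, 0.119]] [67, 71, 71] [126, 134, 135]
248 [[0.435, 0.195, 0.122], [0.435, 0.27, 0.122], [0.435, 0.284, 0.122], [0.435, 0.298, 0.122], [0.435, 0.364, 0.121]] [68, 72, 73] [127, 136, 138]
252 [[0.438, 0.195, 0.124], [0.438, 0.27, 0.124], [0.439, 0.284, 0.123], [0.438, 0.298, 0.123], [0.439, 0.364, 0.123]] [69, 74, 74] [69, 73, 74]
256 [[0.441, 0.195, 0.127], [0.441, 0.27, 0.127], [0.441, 0.284, 0.125], [0.441, 0.298, 0.127], [0.441, 0.364, 0.125]] [55, 66, 75] [56, 66, 74]
```

View pics/w1c.png

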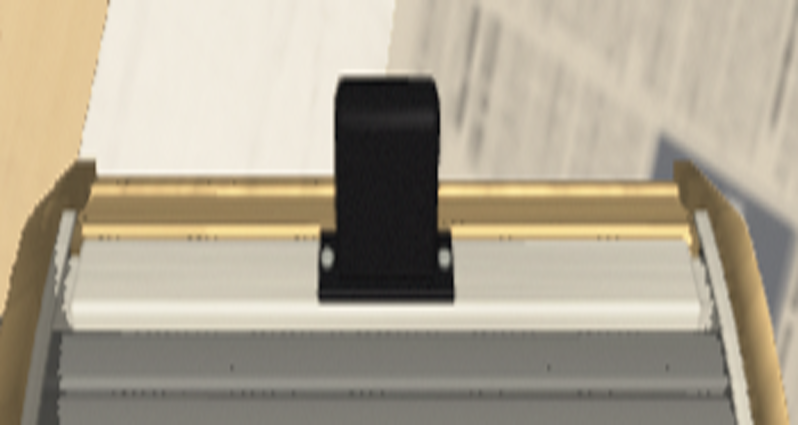

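```bash
python3 -m crank '[[[-0.02,0.1,0.02],0],[[-0.028,0.23,0.024],0],[[-0.028,0.37,0.024],0],[[-0.028,0.51,0.024],0],[[-0.028,0.63,0.024],0],[[-0.028,0.73,0.024],0],[[-0.028,0.79,0.024],0],[[-0.028,0.79,0.024],0]]' 85 30; python3 shot.py w2;  python3 - <<'E'
from h import *
o=get_obs();print(np.round(o['joint_positions'],1))
E
```

```text
time_s: 2.37
position: [0.4227, -0.1906, 0.0806]
tool_rot: [[0.471, -0.007, 0.882], [-0.882, 0.001, 0.471], [-0.005, -1.0, -0.006]]
ft_force: [-1.1, -0.6, 0.1]
gripper_width: 0.999
[ 28.8  33.9 -13.5 131.2  25.6  17.6  21. ]
```

View pics/w2.png

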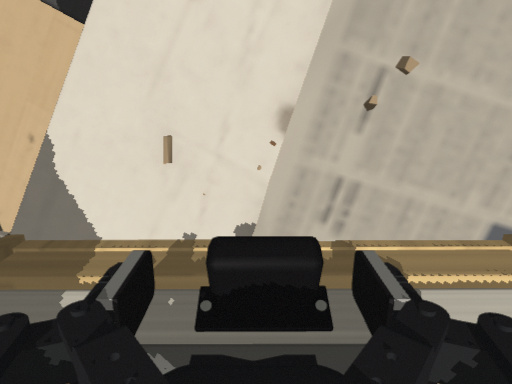

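```bash
python3 -m crank '[[[-0.01,0,0.016],0],[[-0.01,0,0.016],0],[[-0.01,0,0.016],0],[[-0.01,0,0.016],0],[[-0.01,0,0.016],0],[[-0.01,0,0.016],0]]' 30 40; python3 shot.py w3;  python3 - <<'E'
from h import *
c=__import__('pickle').load(open('pics/w3.pkl','rb'));
o=get_obs();p=o['position'];yaw=np.radians(-61.5)
ex=np.array([np.cos(yaw),np.sin(yaw),0]);ey=np.array([-np.sin(yaw),np.cos(yaw),0])
print(p@ex,p@ey,p[2],o['gripper_width']*85.4)
# arc waypoints in tool axes
A=.5655;zc=-.0143
s0,z0=p@ex,p[2]
a0=np.degrees(.045)+22
R=o['tool_rot']
for da in range(0,66,5):
    a=np.radians(a0+da);b=np.radians(a0)
    d=ex*(-.219*(np.cos(a)-np.cos(b)))+np.array([0,0,.219*(np.sin(a)-np.sin(b))])
    print(da,np.round(R.T@d/.25,3))
E
```

```text
time_s: 2.92
position: [0.4258, -0.1871, 0.0828]
tool_rot: [[0.472, -0.004, 0.882], [-0.882, -0.0, 0.472], [-0.002, -1.0, -0.004]]
ft_force: [-1.1, -2.1, 1.9]
gripper_width: 0.503
0.3676220111884286 0.2849365834065518 0.08274245961692851 43.14410557205282
0 [0. 0. 0.]
5 [ 0.035 -0.068 -0.   ]
10 [ 0.075 -0.133 -0.   ]
15 [ 0.121 -0.194  0.   ]
20 [ 0.172 -0.251  0.   ]
25 [ 0.228 -0.303  0.   ]
30 [ 0.288 -0.35   0.   ]
35 [ 0.352 -0.392  0.001]
40 [ 0.42  -0.428  0.001]
45 [ 0.49  -0.457  0.001]
50 [ 0.563 -0.481  0.002]
55 [ 0.637 -0.498  0.002]
60 [ 0.713 -0.509  0.002]
65 [ 0.789 -0.513  0.003]
```

View pics/w3.png

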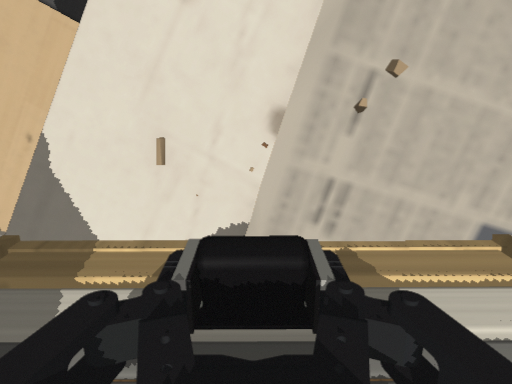

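```bash
python3 -m crank '[[[0.017,-0.034,0],0],[[0.035,-0.068,0],0],[[0.055,-0.1,0],0],[[0.075,-0.133,0],0],[[0.098,-0.164,0],0],[[0.121,-0.194,0],0],[[0.147,-0.223,0],0],[[0.172,-0.251,0],0],[[0.2,-0.277,0],0],[[0.228,-0.303,0],0],[[0.258,-0.327,0],0],[[0.288,-0.35,0],0]]'; cat > arc.py <<'E'
from h import *
o=get_obs();p=o['position'];yaw=np.radians(-61.5)
ex=np.array([np.cos(yaw),np.sin(yaw),0]);ey=np.array([-np.sin(yaw),np.cos(yaw),0])
s,t,z=p@ex,p@ey,p[2];zo=.006
print('s t z',s,t,z,'w',o['gripper_width']*85.4,'F',o['ft_force'])
a=np.arctan2(z-zo+.0143,.5655-s);r=np.hypot(z-zo+.0143,.5655-s);print('ang',np.degrees(a),'r',r,'q',a-np.radians(22))
R=o['tool_rot']
for b in range(20,91,5):
    b_=np.radians(b);d=ex*(.5655-.219*np.cos(b_)-s)+ey*(.285-t)+np.array([0,0,-.0143+.219*np.sin(b_)+zo-z])
    print(b,np.round(R.T@d/.25,3))
E
python3 arc.py
```

```text
time_s: 3.97
position: [0.4602, -0.2504, 0.1706]
tool_rot: [[0.472, -0.005, 0.882], [-0.882, 0.001, 0.472], [-0.003, -1.0, -0.004]]
ft_force: [1.8, 1.3, -10.8]
gripper_width: 0.508
s t z 0.43965314741427985 0.2849269111402562 0.17055904292742086 w 43.40693528642421 F [  1.81006627   1.29906013 -10.79465376]
ang 54.869431796411675 r 0.21869610774461662 q 0.5736798081070982
20 [-0.319  0.417 -0.   ]
25 [-0.289  0.346 -0.   ]
30 [-0.254  0.278 -0.   ]
35 [-0.214  0.214 -0.   ]
40 [-0.167  0.153 -0.   ]
45 [-0.116  0.096 -0.   ]
50 [-0.06   0.045  0.   ]
55 [ 0.001 -0.002  0.   ]
60 [ 0.065 -0.043  0.001]
65 [ 0.133 -0.079  0.001]
70 [ 0.203 -0.108  0.001]
75 [ 0.276 -0.132  0.001]
80 [ 0.351 -0.148  0.002]
85 [ 0.427 -0.159  0.002]
90 [ 0.503 -0.162  0.003]
```

```bash
python3 -m crank '[[[0.03,-0.022,0],0],[[0.065,-0.043,0],0],[[0.1,-0.061,0],0],[[0.133,-0.079,0],0],[[0.168,-0.094,0],0],[[0.203,-0.108,0],0],[[0.24,-0.12,0],0],[[0.276,-0.132,0],0],[[0.313,-0.14,0],0],[[0.351,-0.148,0],0],[[0.39,-0.155,0],0],[[0.427,-0.159,0],0]]'; python3 arc.py|head -3
```

```text
time_s: 4.97
position: [0.5114, -0.3446, 0.2107]
tool_rot: [[0.472, -0.005, 0.882], [-0.882, 0.002, 0.472], [-0.004, -1.0, -0.003]]
ft_force: [0.1, 4.5, -3.0]
gripper_width: 0.507
s t z 0.5468084283658321 0.2849690834284691 0.21072806870345764 w 43.31859852395984 F [ 0.14365481  4.52015185 -2.95070593]
ang 85.12227049859415 r 0.2198241791298714 q 1.1016914515349505
20 [-0.746  0.58  -0.003]
```

```bash
python3 -m crank '[[[0.025,-0.002,0],0],[[0.045,-0.002,0],0],[[0.045,-0.002,0],0]]' && python3 -m crank '[[[0,0,0],0],[[0,0,0],0],[[0,0,0],0],[[0,0,0],0],[[0,-0.05,0],0],[[0,-0.15,0],0],[[0,-0.27,0],0],[[0,-0.38,0],0],[[0,-0.4,0],0]]' 85; python3 arc.py|head -2; python3 shot.py w4; python3 - <<'E'
from h import *
for n in('top','side'):
    c=camera(n);cv2.imwrite(f'pics/{n}1.png',c['img']);np.savez(f'pics/{n}1.npz',**{k:v for k,v in c.items()})
t=dict(np.load('pics/top1.npz'));s=dict(np.load('pics/side1.npz'))
rays={}
for n,c in(('top',t),('side',s)):
    hsv=cv2.cvtColor(c['img'],cv2.COLOR_BGR2HSV);P=cloud(c)
    m=cv2.inRange(hsv,(22,120,100),(35,255,255));m[~((abs(P[...,1]-.33)<.15)&(abs(P[...,0]-.51)<.15))]=0
    v,u=np.nonzero(m);print(len(u))
    q=np.array([ray(c,a,b,.0085) for a,b in zip(u,v)])[:,:2].astype(np.float32)
    print(n,cv2.minAreaRect(q), q.mean(0))
    i=c['img'][v.min()-12:v.max()+12,u.min()-12:u.max()+12];cv2.imwrite(f'pics/cut_{n}.png',cv2.resize(i,None,fx=6,fy=6,interpolation=cv2.INTER_CUBIC))
E
```

```text
time_s: 5.22
position: [0.5176, -0.3561, 0.2117]
tool_rot: [[0.471, -0.003, 0.882], [-0.882, 0.0, 0.471], [-0.002, -1.0, -0.003]]
ft_force: [2.2, 1.6, -3.0]
gripper_width: 0.506
time_s: 5.97
position: [0.5208, -0.3573, 0.3184]
tool_rot: [[0.471, 0.006, 0.882], [-0.882, -0.005, 0.471], [0.007, -1.0, 0.003]]
ft_force: [1.5, 0.2, 0.3]
gripper_width: 0.999
s t z 0.5625556031374922 0.28722762506380345 0.3183797844103553 w 85.35622797755774 F [1.46419471 0.24762647 0.32084391]
ang 89.48360151592445 r 0.32669305320940045 q 1.1778110375567183
475
top ((0.6157366037368774, 0.406749427318573), (0.2864142060279846, 0.1739872545003891), 38.07579040527344) [0.5255523  0.34871474]
214
side ((0.5258759260177612, 0.347023069858551), (0.06851065158843994, 0.184158056974411), 11.758522987365723) [0.5218625  0.34694254]
```

View pics/top1.png

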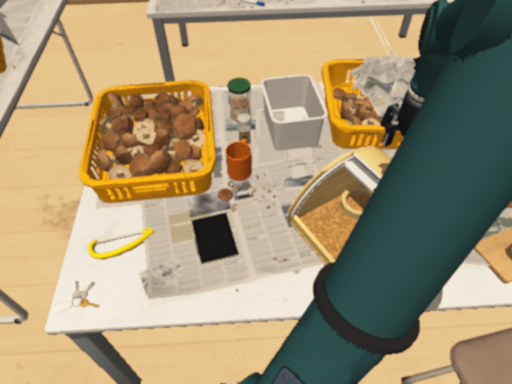

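View pics/cut_top.png

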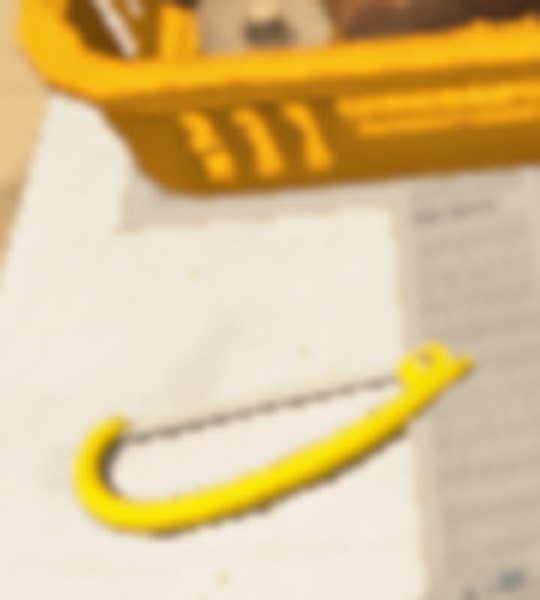

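View pics/w4.png

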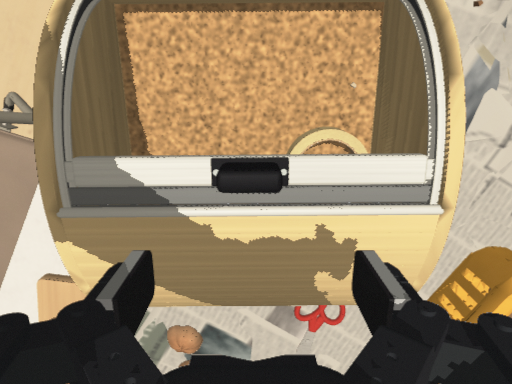

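```bash
python3 -m crank '[[[-0.07,0,0.035],0],[[-0.19,0,0.095],0],[[-0.32,0,0.16],0],[[-0.45,0,0.225],0],[[-0.58,0,0.29],0],[[-0.71,0,0.355],0],[[-0.84,0,0.42],0],[[-0.96,0,0.48],0]]' && python3 -m crank '[[[-0.12,0.01,0.06],0],[[-0.25,0.02,0.125],0],[[-0.38,0.03,0.19],0],[[-0.51,0.03,0.255],0],[[-0.64,0.03,0.32],0],[[-0.77,0.03,0.385],0],[[-0.9,0.03,0.45],0],[[-1,0.03,0.5],0]]'; python3 - <<'E'
from h import *
o=get_obs();tgt=np.array([.502,.352,.28])
print(o['tool_rot'].T@(tgt-o['position'])/.25)
E
```

```text
time_s: 6.78
position: [0.5092, -0.0861, 0.3112]
tool_rot: [[0.471, -0.005, 0.882], [-0.882, -0.0, 0.471], [-0.002, -1.0, -0.005]]
ft_force: [1.3, -0.0, -0.9]
gripper_width: 0.993
time_s: 7.45
position: [0.4999, 0.196, 0.3023]
tool_rot: [[0.474, -0.008, 0.881], [-0.881, -0.0, 0.474], [-0.003, -1.0, -0.007]]
ft_force: [0.4, 1.0, 0.4]
gripper_width: 0.995
[-0.54499717  0.08894267  0.30386441]
```

```bash
python3 -m crank '[[[-0.12,0.02,0.07],0.02],[[-0.25,0.05,0.14],0.04],[[-0.37,0.08,0.21],0.06],[[-0.47,0.09,0.26],0.07],[[-0.53,0.09,0.3],0.07],[[-0.545,0.09,0.304],0.07],[[-0.545,0.09,0.304],0.07]]'; python3 shot.py w5; python3 - <<'E'
from h import *
import pickle
c=pickle.load(open('pics/w5.pkl','rb'));T=c['T']
hsv=cv2.cvtColor(c['img'],cv2.COLOR_BGR2HSV);m=cv2.inRange(hsv,(22,120,80),(35,255,255))
k,l,st,ce=cv2.connectedComponentsWithStats(m)
for i in range(1,k):
    if st[i,4]>200: print(i,st[i],ce[i])
E
```

```text
time_s: 8.03
position: [0.5007, 0.3529, 0.2783]
tool_rot: [[0.377, -0.01, 0.926], [-0.926, -0.001, 0.377], [-0.003, -1.0, -0.01]]
ft_force: [-0.8, 0.2, 0.2]
gripper_width: 1.0
3 [ 248   92   68  155 2645] [269.45066163 158.78034026]
```

View pics/w5.png

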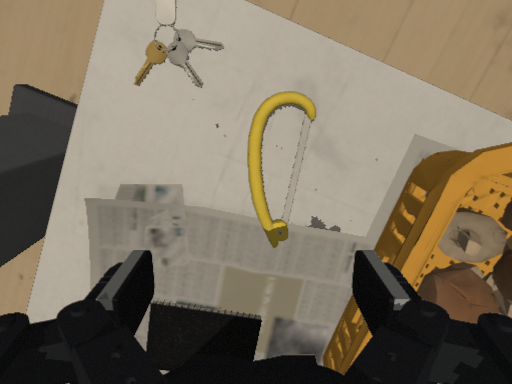

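```bash
python3 - <<'E'
from h import *
import pickle
c=pickle.load(open('pics/w5.pkl','rb'));T=c['T'];P=cloud(c,T)
hsv=cv2.cvtColor(c['img'],cv2.COLOR_BGR2HSV);m=cv2.inRange(hsv,(22,120,80),(35,255,255))
k,l,st,ce=cv2.connectedComponentsWithStats(m);L=l==3
print('z pct',np.percentile(P[L][:,2],[5,25,50,75,95]), 'table',np.nanmedian(P[100:200,330:380,2]))
v,u=np.nonzero(L);q=np.array([ray(c,a,b,.0085,T) for a,b in zip(u,v)])[:,:2].astype(np.float32)
r=cv2.minAreaRect(q);print(r)
ctr=np.array(r[0]);yaw=np.radians(r[2] if r[1][0]<r[1][1] else r[2]-90);print('yaw',np.degrees(yaw))
Rz=np.array([[np.cos(yaw),-np.sin(yaw)],[np.sin(yaw),np.cos(yaw)]])
loc=(q-ctr)@Rz;print(loc.min(0),loc.max(0))
for y0 in (-.04,-.02,0,.01,.02,.03,.04):
    w=loc[(abs(loc[:,1]-y0)<.002)&(loc[:,0]<.015)];print(y0,w[:,0].min().round(4),w[:,0].max().round(4),((w[:,0].min()+w[:,0].max())/2).round(4))
# rays of bow point from wrist vs side/top for height
b=ctr+Rz@[-.0225,.01];print('bow',b)
E
```

```text
z pct [nan nan nan nan nan] table 0.00022965624176018995
((0.5246455073356628, 0.34318530559539795), (0.0683983787894249, 0.18502815067768097), 11.650538444519043)
yaw 11.650538444519043
[-0.03419917 -0.0925141 ] [0.03419921 0.09251406]
-0.04 -0.0155 0.0007 -0.0074
-0.02 -0.0228 -0.008 -0.0154
0 -0.0276 -0.013 -0.0203
0.01 -0.0306 -0.0162 -0.0234
0.02 -0.0325 -0.0179 -0.0252
0.03 -0.0332 -0.0192 -0.0262
0.04 -0.0339 -0.0197 -0.0268
bow [0.50058964 0.34843559]
```

```bash
python3 -m crank '[[[0.01,0.1,-0.007],0],[[0.016,0.22,-0.007],0],[[0.016,0.35,-0.007],0],[[0.016,0.48,-0.007],0],[[0.016,0.6,-0.007],0],[[0.016,0.71,-0.007],0],[[0.016,0.79,-0.007],0],[[0.016,0.8,-0.007],0],[[0.016,0.8,-0.007],0]]' 44 40; python3 shot.py w6; python3 - <<'E'
from h import *
o=get_obs()
print(o['tool_rot'].T@(np.array([.5005,.3485,.028])-o['position'])/.25)
E
```

```text
time_s: 8.83
position: [0.4991, 0.3431, 0.0773]
tool_rot: [[0.373, -0.012, 0.928], [-0.928, -0.006, 0.373], [0.001, -1.0, -0.014]]
ft_force: [0.2, 0.8, 0.0]
gripper_width: 0.514
[-0.01377804  0.20273815  0.01077802]
```

View pics/w6.png

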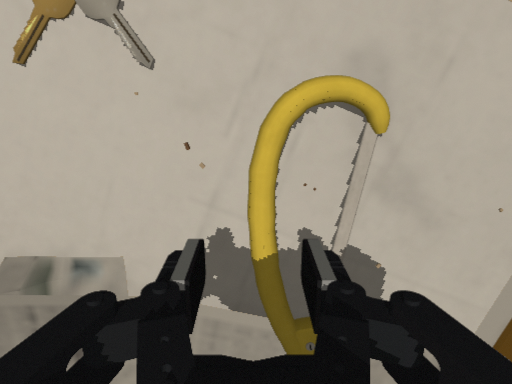

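```bash
python3 - <<'E'
from h import *
import pickle
Ms=[]
for n in('w5','w6'):
    c=pickle.load(open(f'pics/{n}.pkl','rb'));T=c['T']
    m=cv2.inRange(cv2.cvtColor(c['img'],cv2.COLOR_BGR2HSV),(20,120,50),(35,255,255))
    k,l,st,ce=cv2.connectedComponentsWithStats(m)
    i=[i for i in range(1,k) if st[i,0]<300 and st[i,1]<150 and st[i,4]>1000 and st[i,0]>200][0]
    v,u=np.nonzero(l==i);P=cloud(c,T)[l==i];print(n,st[i],'z',np.nanpercentile(P[:,2],[25,50,75]))
    for h in (0.0085,.012):
        q=np.array([ray(c,a,b,h,T) for a,b in zip(u,v)])[:,:2]
        ya=np.radians(11.65);Rz=np.array([[np.cos(ya),-np.sin(ya)],[np.sin(ya),np.cos(ya)]])
        loc=(q-[.52465,.34319])@Rz
        for y0 in(0,.01,.02,.03):
            w=loc[(abs(loc[:,1]-y0)<.002)&(loc[:,0]<.015)]; print(h,y0,w[:,0].min().round(4),w[:,0].max().round(4)) if len(w) else 0
        print('ymax',loc[:,1].max())
    top=(u[v==v.min()].mean(),v.min());K=c['K'];Ms.append((T[:3,3],T[:3,:3]@np.array([(top[0]-K[0,2])/K[0,0],(top[1]-K[1,2])/K[1,1],1])))
print('tri bow end',tri(Ms))
E
```

```text
w5 [ 248   92   68  155 2645] z [0.01388709 0.01536642 0.0165456 ]
0.0085 0 -0.0276 -0.013
0.0085 0.01 -0.0306 -0.0162
0.0085 0.02 -0.0325 -0.0179
0.0085 0.03 -0.0332 -0.0192
ymax 0.09251043293100789
0.012 0 -0.0277 -0.013
0.012 0.01 -0.0307 -0.0161
0.012 0.02 -0.0325 -0.0181
0.012 0.03 -0.033 -0.0193
ymax 0.0924589676308871
w6 [  248    75   142   280 10069] z [0.01382352 0.01545186 0.01664133]
0.0085 0 -0.0289 -0.0127
0.0085 0.01 -0.0313 -0.0152
0.0085 0.02 -0.0324 -0.0172
0.0085 0.03 -0.0342 -0.0188
ymax 0.09242319359765216
0.012 0 -0.0288 -0.0128
0.012 0.01 -0.0312 -0.0153
0.012 0.02 -0.0323 -0.0173
0.012 0.03 -0.0341 -0.0192
ymax 0.09215646193095176
tri bow end [0.5056197  0.43229649 0.01952386]
```

Both views agree (bow centre ≈ -23 mm, top ≈16 mm high). Descend and grasp.

```bash
python3 -m crank '[[[-0.012,0.06,0.01],0],[[-0.014,0.12,0.01],0],[[-0.014,0.17,0.01],0],[[-0.014,0.195,0.01],0],[[-0.014,0.202,0.01],0],[[-0.014,0.202,0.01],0],[[-0.014,0.202,0.01],0]]' 44 40; python3 shot.py w7
```

```text
time_s: 9.47
position: [0.5005, 0.3488, 0.0286]
tool_rot: [[0.374, -0.009, 0.928], [-0.928, -0.003, 0.374], [-0.0, -1.0, -0.01]]
ft_force: [0.4, 0.7, -0.0]
gripper_width: 0.512
```

View pics/w7.png

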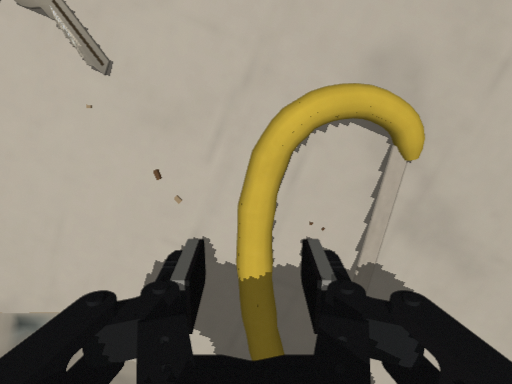

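```bash
python3 -m crank '[[[0,0,0],0],[[0,0,0],0],[[0,0,0],0],[[0,0,0],0],[[0,0,0],0],[[0,0,0],0]]' 5 50 && python3 -m crank '[[[0,-0.02,0],0],[[0,-0.06,0],0],[[0,-0.12,0],0],[[0,-0.16,0],0],[[0,-0.16,0],0]]'; python3 shot.py w8
```

```text
time_s: 10.02
position: [0.5012, 0.3494, 0.0296]
tool_rot: [[0.374, -0.008, 0.927], [-0.928, -0.002, 0.374], [-0.001, -1.0, -0.008]]
ft_force: [-0.2, 0.5, 6.2]
gripper_width: 0.175
time_s: 10.43
position: [0.5025, 0.3504, 0.0719]
tool_rot: [[0.373, -0.005, 0.928], [-0.928, 0.0, 0.373], [-0.002, -1.0, -0.004]]
ft_force: [0.8, 0.4, 0.7]
gripper_width: 0.177
```

View pics/w8.png

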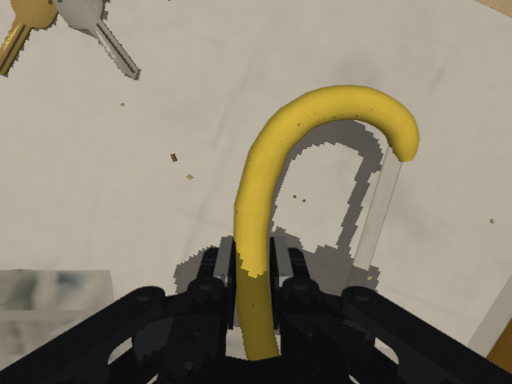

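```bash
python3 -m crank '[[[0,-0.06,0],0],[[0,-0.15,0],0],[[0.03,-0.25,-0.01],0],[[0.08,-0.35,-0.03],0.03],[[0.14,-0.45,-0.06],0.06],[[0.21,-0.55,-0.09],0.1],[[0.29,-0.63,-0.13],0.14],[[0.38,-0.69,-0.17],0.19],[[0.48,-0.72,-0.22],0.24],[[0.58,-0.73,-0.26],0.29],[[0.68,-0.73,-0.31],0.34],[[0.78,-0.73,-0.36],0.39]]'; cat > tgt.py <<'E'
from h import *
o=get_obs();R=o['tool_rot'];a=np.degrees(np.arctan2(R[1,2],R[0,2]));
for z in (.26,.13,.044): print(z,np.round(R.T@(np.array([.4731,-.2535,z])-o['position'])/.25,3))
print('toolz ang',a,'twist to -51.5:',(a+51.5)/90)
print(np.round(o['joint_positions'],1))
E
python3 tgt.py
```

```text
time_s: 11.48
position: [0.4921, 0.1341, 0.2535]
tool_rot: [[-0.232, -0.006, 0.973], [-0.973, -0.001, -0.232], [0.002, -1.0, -0.006]]
ft_force: [0.6, -0.5, -1.1]
gripper_width: 0.178
0.26 [ 1.526 -0.024  0.285]
0.13 [1.525 0.496 0.288]
0.044 [1.524 0.84  0.29 ]
toolz ang -13.402846001062436 twist to -51.5: 0.42330171109930625
[ -1.6  20.3 -23.7 118.8  11.5  43.4 -45.9]
```

```bash
python3 -m crank '[[[0.07,-0.01,0.01],0.02],[[0.16,-0.02,0.03],0.05],[[0.26,-0.02,0.05],0.09],[[0.37,-0.02,0.07],0.14],[[0.48,-0.02,0.09],0.19],[[0.59,-0.02,0.11],0.24],[[0.69,-0.02,0.13],0.28],[[0.77,-0.02,0.15],0.32],[[0.84,-0.02,0.16],0.36],[[0.9,-0.02,0.17],0.39],[[0.95,-0.02,0.18],0.42],[[0.98,-0.02,0.185],0.423]]'; python3 tgt.py
```

```text
time_s: 12.48
position: [0.4803, -0.1163, 0.2586]
tool_rot: [[-0.784, -0.006, 0.62], [-0.62, -0.001, -0.784], [0.005, -1.0, -0.003]]
ft_force: [-0.2, -0.5, -0.6]
gripper_width: 0.174
0.26 [ 0.363 -0.005  0.413]
0.13 [0.36  0.515 0.414]
0.044 [0.358 0.859 0.415]
toolz ang -51.656545896379605 twist to -51.5: -0.0017393988486622744
[ 17.1  17.6 -10.9 120.8   5.   42.3 -48.7]
```

```bash
python3 -m crank '[[[0.05,0,0.06],0],[[0.12,0,0.14],0],[[0.2,0,0.23],0],[[0.28,0,0.32],0],[[0.34,0,0.39],0],[[0.363,0,0.413],0],[[0.363,0,0.413],0]]'; python3 tgt.py; python3 shot.py w9; python3 - <<'E'
from h import *
for n in('top','side'):
    c=camera(n);cv2.imwrite(f'pics/{n}2.png',c['img'])
E
```

```text
time_s: 13.07
position: [0.4729, -0.2555, 0.2586]
tool_rot: [[-0.786, -0.006, 0.618], [-0.618, -0.001, -0.786], [0.006, -1.0, -0.003]]
ft_force: [-0.2, -0.1, -0.7]
gripper_width: 0.175
0.26 [-0.006 -0.006 -0.006]
0.13 [-0.009  0.514 -0.005]
0.044 [-0.011  0.858 -0.004]
toolz ang -51.85318004222941 twist to -51.5: -0.0039242226914379015
[ 30.   20.6  -8.4 115.8   4.5  44.2 -33. ]
```

View pics/w9.png

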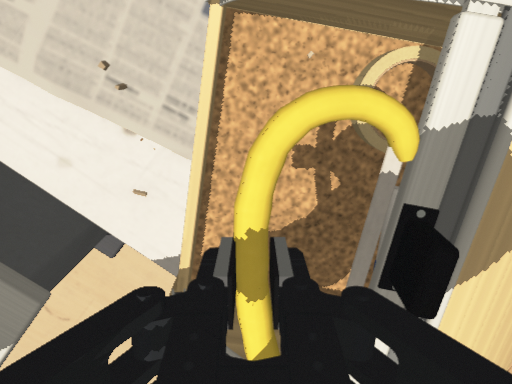

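View pics/side2.png

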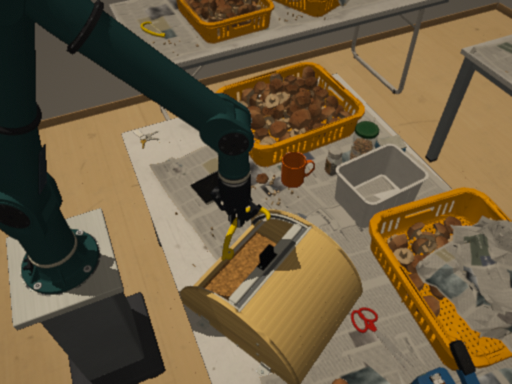

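```bash
python3 -m crank '[[[-0.006,0.05,-0.005],0],[[-0.007,0.12,-0.005],0],[[-0.008,0.2,-0.005],0],[[-0.008,0.29,-0.005],0],[[-0.009,0.38,-0.005],0],[[-0.009,0.46,-0.005],0],[[-0.009,0.54,-0.005],0],[[-0.01,0.6,-0.005],0],[[-0.01,0.62,-0.005],0],[[-0.01,0.62,-0.005],0]]'; python3 tgt.py; python3 shot.py w10
```

```text
time_s: 14.05
position: [0.4735, -0.2464, 0.1026]
tool_rot: [[-0.781, -0.009, 0.625], [-0.625, 0.003, -0.781], [0.005, -1.0, -0.008]]
ft_force: [-0.2, -1.0, -1.7]
gripper_width: 0.174
0.26 [ 0.022 -0.63   0.016]
0.13 [ 0.02 -0.11  0.02]
0.044 [0.018 0.234 0.023]
toolz ang -51.324454111446464 twist to -51.5: 0.0019505098728170682
[ 27.   34.   -6.  122.2   8.2  24.7 -36.8]
```

View pics/w10.png

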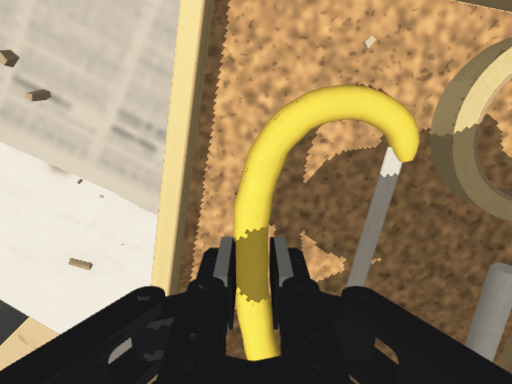

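```bash
python3 -m crank '[[[0.01,0.04,0.015],0],[[0.018,0.09,0.023],0],[[0.018,0.14,0.023],0],[[0.018,0.18,0.023],0],[[0.018,0.2,0.023],0],[[0.018,0.21,0.023],0],[[0.018,0.21,0.023],0],[[0.018,0.21,0.023],0]]'; python3 tgt.py
```

```text
time_s: 14.77
position: [0.474, -0.2544, 0.0511]
tool_rot: [[-0.781, -0.007, 0.624], [-0.624, 0.002, -0.781], [0.004, -1.0, -0.005]]
ft_force: [0.8, -1.2, -0.6]
gripper_width: 0.179
0.26 [ 0.004 -0.836 -0.009]
0.13 [ 0.002 -0.316 -0.007]
0.044 [ 0.001  0.028 -0.005]
toolz ang -51.3578082138186 twist to -51.5: 0.0015799087353488832
[ 26.7  39.3  -4.6 122.6   9.4  18.7 -37.1]
```

```bash
python3 -m crank '[[[0,0.01,0],0],[[0,0.018,0],0],[[0,0.024,0],0],[[0,0.028,0],0],[[0,0.028,0],0],[[0,0.028,0],0]]'
```

```text
time_s: 15.27
position: [0.4739, -0.2543, 0.0441]
tool_rot: [[-0.781, -0.007, 0.624], [-0.624, 0.002, -0.781], [0.004, -1.0, -0.005]]
ft_force: [0.1, -0.5, -0.5]
gripper_width: 0.17
```

```bash
python3 -m crank '[[[0,0.004,0],0],[[0,0.007,0],0],[[0,0.007,0],0],[[0,0.007,0],0]]'
```

```text
time_s: 15.6
position: [0.474, -0.2543, 0.0434]
tool_rot: [[-0.781, -0.006, 0.625], [-0.625, 0.001, -0.781], [0.004, -1.0, -0.005]]
ft_force: [-1.9, 0.4, 8.6]
gripper_width: 0.171
```

```bash
python3 -m crank '[[[0,0,0],0],[[0,0,0],0],[[0,0,0],0],[[0,0,0],0],[[0,0,0],0]]' 44 && python3 -m crank '[[[0,-0.03,0],0],[[0,-0.09,0],0],[[0,-0.18,0],0],[[0,-0.3,0],0],[[0,-0.42,0],0],[[0,-0.54,0],0],[[0,-0.66,0],0],[[0,-0.74,0],0],[[0,-0.78,0],0],[[0,-0.78,0],0]]'; python3 shot.py w11
```

```text
time_s: 16.02
position: [0.4739, -0.2544, 0.0433]
tool_rot: [[-0.781, -0.007, 0.624], [-0.624, 0.001, -0.781], [0.004, -1.0, -0.005]]
ft_force: [-0.5, 0.7, 0.1]
gripper_width: 0.515
time_s: 16.85
position: [0.4764, -0.2552, 0.2408]
tool_rot: [[-0.781, -0.002, 0.624], [-0.624, -0.001, -0.781], [0.002, -1.0, -0.0]]
ft_force: [-0.2, 1.6, 0.8]
gripper_width: 0.509
```

View pics/w11.png

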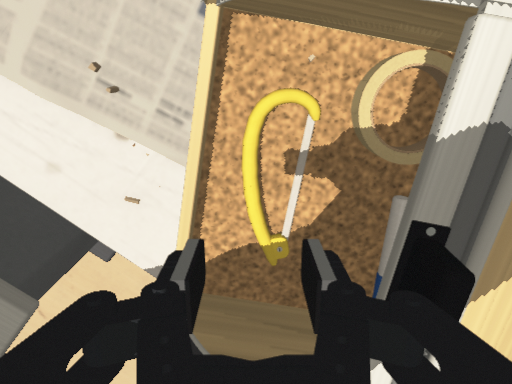

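```bash
python3 - <<'E'
from h import *
import pickle
c=pickle.load(open('pics/w11.pkl','rb'));T=c['T'];P=cloud(c,T)
m=cv2.inRange(cv2.cvtColor(c['img'],cv2.COLOR_BGR2HSV),(23,160,80),(35,255,255))
k,l,st,ce=cv2.connectedComponentsWithStats(m);i=1+st[1:,4].argmax();print(st[i])
v,u=np.nonzero(l==i);q=np.array([ray(c,a,b,.0225,T) for a,b in zip(u,v)])
y=np.radians(-61.5);ex=np.array([np.cos(y),np.sin(y),0]);ey=np.array([-np.sin(y),np.cos(y),0])
S=np.stack([q@ex-.379,q@ey-.2848],-1).astype(np.float32);print(cv2.minAreaRect(S),'z',np.nanpercentile(P[l==i][:,2],[5,50,95]))
o=get_obs();R=o['tool_rot'];tg=.5608*ex+.285*ey;tg[2]=.31;print(R.T@(tg-o['position'])/.25)
E
```

```text
[ 242   89   79  177 3457]
((0.09195169806480408, -0.003120206296443939), (0.06854008883237839, 0.1866464763879776), 0.044536031782627106) z [0.02546813 0.02940106 0.03183081]
[ 0.12278871 -0.2849936   0.42442474]
```

```bash
python3 -m crank '[[[0,-0.07,0],-0.05],[[0.0,-0.16,0.0],-0.12],[[0.01,-0.24,0.02],-0.19],[[0.02,-0.28,0.06],-0.27],[[0.04,-0.285,0.12],-0.35],[[0.06,-0.285,0.2],-0.43],[[0.08,-0.285,0.28],-0.51],[[0.1,-0.285,0.34],-0.59],[[0.115,-0.285,0.39],-0.67],[[0.122,-0.285,0.42],-0.75],[[0.123,-0.285,0.424],-0.82],[[0.123,-0.285,0.424],-0.888]]' 85 40;  python3 -m crank '[[[0,0,0],0],[[0,0,0],0]]'; python3 shot.py w12; python3 - <<'E'
from h import *
import pickle
o=get_obs();R=o['tool_rot'];print(np.degrees(np.arctan2(R[1,2],R[0,2])),o['joint_positions'])
y=np.radians(-61.5);ex=np.array([np.cos(y),np.sin(y),0]);ey=np.array([-np.sin(y),np.cos(y),0])
tg=.5608*ex+.285*ey;tg[2]=.2117;print(R.T@(tg-o['position'])/.25)
c=pickle.load(open('pics/w12.pkl','rb'));P=cloud(c,c['T']);S=np.stack([P@ex,P@ey,P[...,2]],-1)
m=(c['img'].max(2)<70)&(S[...,2]>.19)&(S[...,2]<.235)&(abs(S[...,0]-.55)<.05)&(abs(S[...,1]-.285)<.05)
print(m.sum(),np.percentile(S[m],[2,50,98],axis=0))
E
```

```text
time_s: 17.9
position: [0.517, -0.3573, 0.3069]
tool_rot: [[0.482, -0.009, 0.876], [-0.876, 0.003, 0.482], [-0.007, -1.0, -0.006]]
ft_force: [0.2, 0.4, 0.4]
gripper_width: 0.995
time_s: 18.07
position: [0.5156, -0.357, 0.304]
tool_rot: [[0.48, -0.013, 0.877], [-0.877, 0.007, 0.48], [-0.012, -1.0, -0.008]]
ft_force: [0.8, 0.2, -0.4]
gripper_width: 0.996
28.665837452805825 [ 49.20356581  26.10163465 -26.25945232 101.32320513  13.49469335
  56.47266675  46.27109729]
[0.00763466 0.37155131 0.01078465]
2042 [[0.53964458 0.26363284 0.19266867]
 [0.54463477 0.28359042 0.21950117]
 [0.5544659  0.3040783  0.22130548]]
```

View pics/w12.png

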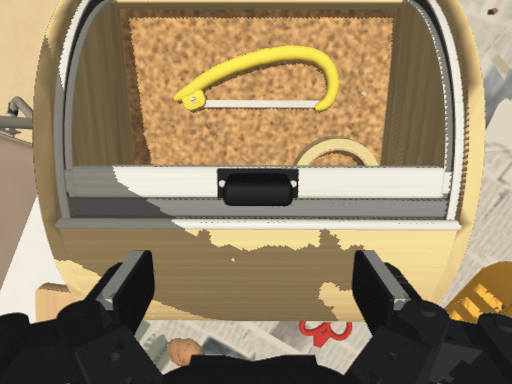

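```bash
python3 -m crank '[[[-0.02,0.05,0.01],0],[[-0.043,0.13,0.011],0],[[-0.043,0.22,0.011],0],[[-0.043,0.31,0.011],0],[[-0.043,0.36,0.011],0],[[-0.043,0.375,0.011],0],[[-0.043,0.375,0.011],0]]' 85 40; python3 shot.py w13; python3 arc.py|head -2
```

```text
time_s: 18.7
position: [0.5115, -0.3453, 0.2098]
tool_rot: [[0.479, -0.014, 0.878], [-0.878, 0.007, 0.479], [-0.013, -1.0, -0.009]]
ft_force: [-0.3, -0.2, 0.2]
gripper_width: 0.996
s t z 0.5482259586599991 0.2852839707503232 0.21103431663185068 w 85.18384676014612 F [-0.44790412 -1.16409597 -1.11889766]
ang 85.4968699957327 r 0.22001348812419885 q 1.1082294461363333
```

View pics/w13.png

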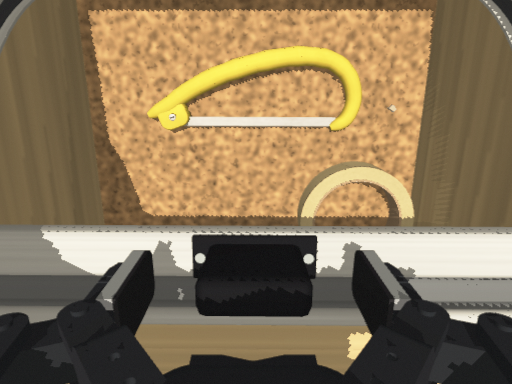

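```bash
python3 -m crank '[[[0,0,0],0],[[0,0,0],0],[[0,0,0],0],[[0,0,0],0],[[0,0,0],0]]' 30 40; python3 arc.py
```

```text
time_s: 19.17
position: [0.5124, -0.3464, 0.2123]
tool_rot: [[0.479, -0.011, 0.878], [-0.878, 0.004, 0.479], [-0.009, -1.0, -0.008]]
ft_force: [-1.6, -0.3, 6.3]
gripper_width: 0.509
s t z 0.5489017602292615 0.2850644090599973 0.2123197178355173 w 43.48114078343865 F [-1.62037668 -0.28371968  6.3331321 ]
ang 85.6974795853791 r 0.22124321788771334 q 1.1117307439867377
20 [-0.751  0.59   0.006]
25 [-0.723  0.519  0.005]
30 [-0.688  0.451  0.005]
35 [-0.648  0.386  0.004]
40 [-0.602  0.325  0.004]
45 [-0.551  0.268  0.003]
50 [-0.495  0.216  0.003]
55 [-0.435  0.169  0.002]
60 [-0.37   0.127  0.002]
65 [-0.303  0.091  0.001]
70 [-0.233  0.061  0.001]
75 [-0.16   0.038  0.   ]
80 [-0.086  0.021  0.   ]
85 [-0.01  0.01 -0.  ]
90 [ 0.066  0.006 -0.   ]
```

```bash
python3 -m crank '[[[-0.04,0.005,0],0],[[-0.086,0.013,0],0],[[-0.123,0.021,0],0],[[-0.16,0.03,0],0],[[-0.197,0.041,0],0],[[-0.233,0.053,0],0],[[-0.268,0.067,0],0],[[-0.303,0.083,0],0],[[-0.337,0.1,0],0],[[-0.37,0.119,0],0],[[-0.403,0.139,0],0],[[-0.435,0.161,0],0]]'; python3 arc.py
```

```text
time_s: 20.17
position: [0.4615, -0.2526, 0.1751]
tool_rot: [[0.478, -0.006, 0.878], [-0.878, -0.0, 0.478], [-0.003, -1.0, -0.006]]
ft_force: [-1.8, -2.1, 10.1]
gripper_width: 0.509
s t z 0.4421956390799807 0.28501267541461694 0.17506001085686684 w 43.48498762133104 F [-1.79325106 -2.0729475  10.11653618]
ang 56.080297072383615 r 0.22096347889034673 q 0.5948133939708783
20 [-0.329  0.435  0.003]
25 [-0.3    0.364  0.002]
30 [-0.265  0.296  0.002]
35 [-0.224  0.232  0.002]
40 [-0.177  0.171  0.001]
45 [-0.126  0.114  0.001]
50 [-0.07   0.063  0.   ]
55 [-0.009  0.016  0.   ]
60 [ 0.055 -0.025 -0.   ]
65 [ 0.123 -0.061 -0.001]
70 [ 0.193 -0.09  -0.001]
75 [ 0.266 -0.114 -0.001]
80 [ 0.341 -0.13  -0.001]
85 [ 0.416 -0.14  -0.001]
90 [ 0.493 -0.144 -0.001]
```

```bash
python3 -m crank '[[[-0.04,0.03,0],0],[[-0.07,0.055,0],0],[[-0.098,0.08,0],0],[[-0.126,0.106,0],0],[[-0.152,0.134,0],0],[[-0.177,0.163,0],0],[[-0.2,0.193,0],0],[[-0.224,0.224,0],0],[[-0.245,0.256,0],0],[[-0.265,0.288,0],0],[[-0.283,0.322,0],0],[[-0.3,0.356,0],0]]'; python3 arc.py|head -4
```

```text
time_s: 21.17
position: [0.4251, -0.1859, 0.0867]
tool_rot: [[0.479, -0.005, 0.878], [-0.878, -0.0, 0.479], [-0.002, -1.0, -0.005]]
ft_force: [-1.3, 1.6, 6.1]
gripper_width: 0.505
s t z 0.36624120149616485 0.2848646354988592 0.08674441376176549 w 43.153274586770415 F [-1.31160643  1.63041843  6.13472813]
ang 25.500665784901997 r 0.22076573413577943 q 0.06109814395845148
20 [-0.026  0.081  0.001]
25 [0.003 0.01  0.001]
```

```bash
python3 -m crank '[[[-0.005,0.015,0],0],[[-0.01,0.028,0],0],[[-0.014,0.038,0],0],[[-0.016,0.044,0],0],[[-0.016,0.044,0],0],[[-0.016,0.044,0],0]]'; python3 arc.py|head -4
```

```text
time_s: 21.67
position: [0.4228, -0.1815, 0.0758]
tool_rot: [[0.48, -0.006, 0.878], [-0.878, 0.001, 0.48], [-0.004, -1.0, -0.005]]
ft_force: [-1.9, 3.4, 1.9]
gripper_width: 0.51
s t z 0.3612706473300045 0.28489761959299337 0.07580715189501919 w 43.53250432182409 F [-1.91427654  3.41360089  1.91232923]
ang 22.38318441493287 r 0.22087019149694515 q 0.00668782968290671
20 [-0.006  0.037  0.001]
25 [ 0.023 -0.034  0.   ]
```

Nudge a little further until the sill pushes back.

```bash
python3 -m crank '[[[-0.002,0.006,0],0],[[-0.004,0.012,0],0],[[-0.005,0.016,0],0],[[-0.005,0.016,0],0],[[-0.005,0.016,0],0]]'; python3 arc.py|head -2;  python3 -m crank '[[[-0.002,0.006,0],0],[[-0.002,0.012,0],0],[[-0.002,0.012,0],0],[[-0.002,0.012,0],0]]';python3 arc.py|head -2
```

```text
time_s: 22.08
position: [0.422, -0.1802, 0.0719]
tool_rot: [[0.48, -0.006, 0.877], [-0.877, 0.001, 0.48], [-0.004, -1.0, -0.005]]
ft_force: [-3.1, 3.7, 4.5]
gripper_width: 0.51
s t z 0.359663455600037 0.28485749028853663 0.071906789296099 w 43.531290960171674 F [-3.1292213   3.72716994  4.51591474]
ang 21.288998931233376 r 0.22091132171010786 q -0.012409309635176169
time_s: 22.42
position: [0.4214, -0.1791, 0.0689]
tool_rot: [[0.48, -0.006, 0.877], [-0.877, 0.002, 0.48], [-0.005, -1.0, -0.005]]
ft_force: [-2.6, 4.6, 3.5]
gripper_width: 0.505
s t z 0.3584847143452754 0.28490160773224255 0.06886664395442778 w 43.11223981676856 F [-2.60513356  4.59247183  3.4841542 ]
ang 20.44335208126584 r 0.22092989710289698 q -0.027168631476228222
```

```bash
python3 shot.py w14; python3 - <<'E'
from h import *
for n in('top','side'):
    c=camera(n);np.savez(f'pics/{n}3.npz',**c);a=c['img'][190:300,260:400] if n=='top' else c['img'][200:300,190:320];cv2.imwrite(f'pics/{n}3.png',cv2.resize(a,None,fx=5,fy=5,interpolation=cv2.INTER_CUBIC))
E
```

```text
(no output)
```

View pics/w14.png

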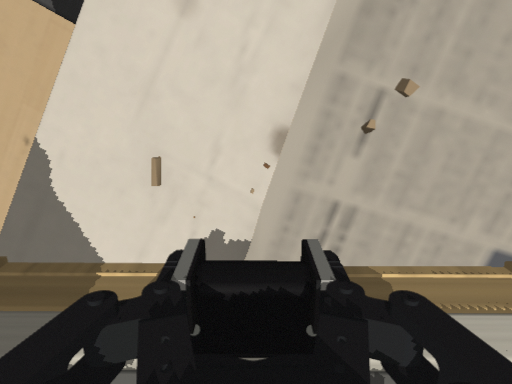

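View pics/top3.png

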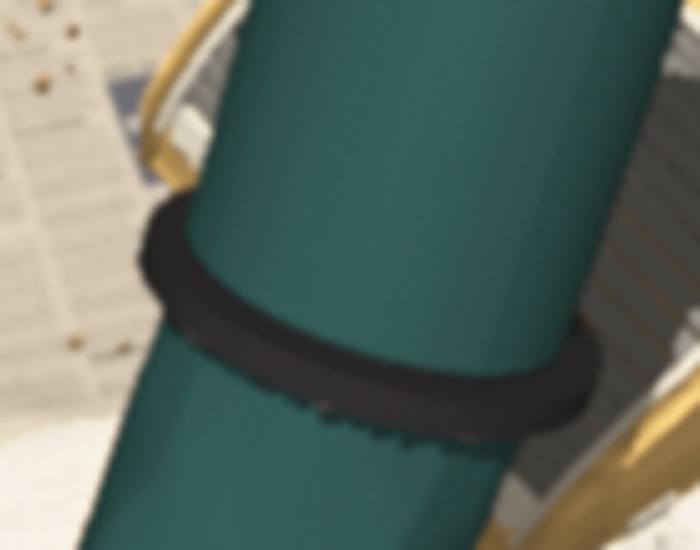

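```bash
cat > q.py <<'E'
from h import *
import pickle,sys
y=np.radians(-61.5);ex=np.array([np.cos(y),np.sin(y),0]);ey=np.array([-np.sin(y),np.cos(y),0])
for n in sys.argv[1:]:
    c=pickle.load(open(f'pics/{n}.pkl','rb'));P=cloud(c,c['T']);S=np.stack([P@ex,P@ey,P[...,2]],-1)
    dx=.5655-S[...,0];dz=S[...,2]+.0143;rho=np.hypot(dx,dz);a=np.arctan2(dz,dx)-np.arcsin(np.clip(.008/rho,0,1))
    m=(abs(S[...,1]-.285)<.013)&(rho>.203)&(rho<.224)&(c['img'].max(2)<60)&(S[...,2]>.03)
    q=a[m]-np.radians(22);print(n,m.sum(),'q',np.percentile(q,[25,50,75]).round(3),'rho',np.median(rho[m]).round(4))
E
python3 q.py w1 w2 w3 w12 w14
```

```text
w1 468 q [0.038 0.04  0.042] rho 0.2142
w2 1928 q [0.04  0.041 0.042] rho 0.2143
w3 1852 q [0.035 0.037 0.038] rho 0.2141
w12 179 q [1.032 1.034 1.036] rho 0.2131
w14 1942 q [0.008 0.009 0.01 ] rho 0.2143
```

```bash
python3 -m crank '[[[-0.004,0.01,0],0],[[-0.006,0.02,0],0],[[-0.006,0.02,0],0],[[-0.006,0.02,0],0]]';python3 arc.py|head -2;python3 shot.py w15; python3 q.py w15
```

```text
time_s: 22.9
position: [0.4211, -0.1786, 0.0669]
tool_rot: [[0.48, -0.005, 0.877], [-0.877, -0.002, 0.48], [-0.001, -1.0, -0.005]]
ft_force: [-5.5, 2.1, 41.1]
gripper_width: 0.513
s t z 0.3579216888835182 0.2848516081547026 0.06690410895234118 w 43.80912069831829 F [-5.47819967  2.1361101  41.08489287]
ang 19.915082564707586 r 0.22078136979665317 q -0.03638867387808842
w15 1967 q [0.001 0.002 0.003] rho 0.2144
```

```bash
python3 -m crank '[[[0,0,0],0],[[0,-0.004,0],0],[[0,-0.008,0],0],[[0,-0.008,0],0],[[0,-0.008,0],0]]' 85 && python3 -m crank '[[[0,-0.04,0],0],[[0,-0.1,0],0],[[0,-0.2,0],0],[[0,-0.32,0],0],[[0,-0.44,0],0],[[0,-0.56,0],0],[[0,-0.68,0],0],[[0,-0.78,0],0],[[0,-0.82,0],0],[[0,-0.82,0],0]]'; python3 shot.py w16; python3 q.py w1 w16
```

```text
time_s: 23.37
position: [0.4213, -0.179, 0.0686]
tool_rot: [[0.479, -0.005, 0.878], [-0.878, -0.002, 0.479], [-0.001, -1.0, -0.005]]
ft_force: [-0.1, 0.1, 0.2]
gripper_width: 0.995
time_s: 24.2
position: [0.4237, -0.1793, 0.2753]
tool_rot: [[0.478, -0.0, 0.878], [-0.878, -0.004, 0.478], [0.003, -1.0, -0.002]]
ft_force: [-0.0, 0.3, -1.1]
gripper_width: 0.995
w1 468 q [0.038 0.04  0.042] rho 0.2142
w16 455 q [-0.     0.002  0.003] rho 0.2141
```

View pics/w16.png

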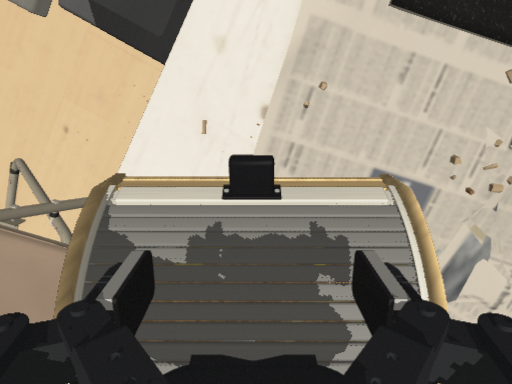

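```bash
python3 - <<'E'
from h import *
s0=dict(np.load('pics/side0.npz'));c=camera('side')
print(cv2.absdiff(s0['img'],c['img'])[150:205,185:320].mean(), np.median(cv2.absdiff(s0['img'],c['img'])[150:185,280:315]))
cv2.imwrite('pics/side4.png',c['img'])
from rig import finish_job
E
```

```text
21.19245791245791 4.0
```

View pics/side4.png

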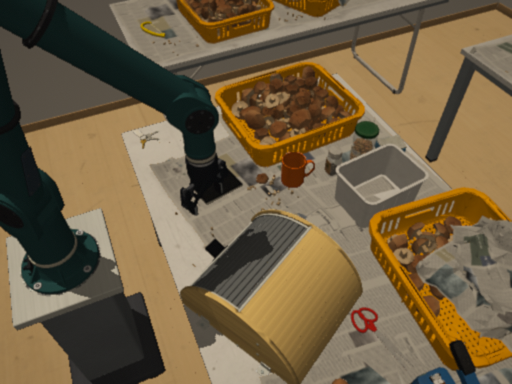

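The side view shows the mug at (293,168), as in the first picture. The notebook is partly behind the gripper, and its visible corner at (238,180) hasn't moved. The store is shut with the black pull free at (214,247), and the arm is clear.

```bash
python3 -c "
from rig import finish_job
print(finish_job())"
```

```text
the job is handed in; nothing more can be done
None
```

The cutter is in the store with the door shut over it, and I handed the job in at about 24 s of the 67 s allowed. The hand-in returned no verdict.

**What I did:** I gripped the pull and rolled the door up to about 1.1 rad. I then picked the cutter up by its bow and lowered it until it touched the store floor before letting go. Last, I gripped the pull again, rolled the door down slowly onto the sill, released it and lifted clear.

**Last checks:**
- **Cutter:** after release it measured store x 92 mm, y −3 mm, lying flat. That was before the door closed; I could not see it afterwards.
- **Door:** the wrist camera put the curtain at about 0.002 rad, with the rail down on the sill.
- **Robot:** the arm was clear, with about 1 N at the wrist.
- **Mug and notebook:** the mug looks unmoved in the side view. The gripper partly hid the notebook there, but the corner I could see had not moved.

**What disagreed:**
- **Pull slipping in the pads:** at the end of closing, the door angle worked out from the gripper position read −0.036 rad. The camera read 0.002, so the pull had slipped slightly. I relied on the camera and on the sill pushing back.
- **Closing force:** that last push briefly reached 41 N at the wrist, through the fingers on the pull. The 40 N limit is for the arm and the gripper's body, so I don't expect it to count.
- **Open angle:** while open, the door read 1.03 rad by camera and 1.11 by gripper position. Both are well above the 0.6 needed.

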